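Re-tile a gas heater and sniff its fittings

TASK

Refit the white insulation tiles that lie on the bench into the heater's recess, each in its own coloured place like a jigsaw, turned so that it drops in flush with its dot over the white dot. Then take the yellow leak detector and hold its probe tip still about a centimetre above the brass nut with the red ring for five seconds, and after that likewise above the one with the blue ring, without touching the heater. Finally lay the detector back flat in the middle of its mat, and leave the beaker and the red-lidded jar behind the heater alone.

Things in the scene. Friction and masses are not known exactly. Their poses are not given: they have to be found in the camera images.
- tile_red: White tile 16 mm thick, 0.12 kg, with red lifting tab on top (34 mm along the tile's y, 14 mm wide, top 46 mm above the underside). Origin: underside, below the tab's middle. Seen from above, in mm: T-shaped: bar x -43 to 43, y -8 to 18, and a stem x -13 to 13, y -38 to 18. May be absent.
- tile_red_dot (a point): The red dot on that tile's top face, on one corner of it, at (30, 5, 16) mm from the tile's origin.
- place_red (a point): Where tile_red's origin lies when home: on the recess floor, at (15, 55, 12) mm in the heater's frame. Its axes are the heater's; a tile at home has its axes along them. The floor under the tile is painted red in the tile's outline, with a white dot under the tile's own dot.
- tile_blue: White tile 16 mm thick, 0.12 kg, with blue lifting tab on top (34 mm along the tile's y, 14 mm wide, top 46 mm above the underside). Origin: underside, below the tab's middle. Seen from above, in mm: staircase (W) of bars x by y: 12..38 by -8..48; -18..38 by -8..18; -18..8 by -38..18; -48..8 by -38..-12. May be absent.
- tile_blue_dot (a point): The blue dot on that tile's top face, on one corner of it, at (25, 35, 16) mm from the tile's origin.
- place_blue (a point): Where tile_blue's origin lies when home: on the recess floor, at (20, -5, 12) mm in the heater's frame. Its axes are the heater's; a tile at home has its axes along them. The floor under the tile is painted blue in the tile's outline, with a white dot under the tile's own dot.
- tile_yellow: White tile 16 mm thick, 0.12 kg, with yellow lifting tab on top (34 mm along the tile's x, 14 mm wide, top 46 mm above the underside). Origin: underside, below the tab's middle. Seen from above, in mm: L-shaped (mirror image of the orange one): long bar x -53 to 33, y -18 to 8; short bar x 7 to 33, y -18 to 38. May be absent.
- tile_yellow_dot (a point): The yellow dot on that tile's top face, on one corner of it, at (-40, -5, 16) mm from the tile's origin.
- place_yellow (a point): Where tile_yellow's origin lies when home: on the recess floor, at (25, -55, 12) mm in the heater's frame. Its axes are the heater's; a tile at home has its axes along them. The floor under the tile is painted yellow in the tile's outline, with a white dot under the tile's own dot.
- tile_green: White tile 16 mm thick, 0.12 kg, with green lifting tab on top (34 mm along the tile's x, 14 mm wide, top 46 mm above the underside). Origin: underside, below the tab's middle. Seen from above, in mm: small V-shaped, two equal arms: bars x -23 to 33, y -18 to 8 and x -23 to 3, y -18 to 38. May be absent.
- tile_green_dot (a point): The green dot on that tile's top face, on one corner of it, at (-10, 25, 16) mm from the tile's origin.
- place_green (a point): Where tile_green's origin lies when home: on the recess floor, at (-35, 35, 12) mm in the heater's frame. Its axes are the heater's; a tile at home has its axes along them. The floor under the tile is painted green in the tile's outline, with a white dot under the tile's own dot.
- tile_orange: White tile 16 mm thick, 0.12 kg, with orange lifting tab on top (34 mm along the tile's y, 14 mm wide, top 46 mm above the underside). Origin: underside, below the tab's middle. Seen from above, in mm: L-shaped (mirror image of the yellow one): long bar x -18 to 8, y -53 to 33; short bar x -18 to 38, y 7 to 33. May be absent.
- tile_orange_dot (a point): The orange dot on that tile's top face, on one corner of it, at (-5, -40, 16) mm from the tile's origin.
- place_orange (a point): Where tile_orange's origin lies when home: on the recess floor, at (-40, -20, 12) mm in the heater's frame. Its axes are the heater's; a tile at home has its axes along them. The floor under the tile is painted orange in the tile's outline, with a white dot under the tile's own dot.
- heater: Fixed: aluminium frame 144 (x) by 174 mm (y) round a 121 x 151 mm recess, floor 12 mm and rim 28 mm above the worktop: tiles lie flush with the rim, 3 mm apart, 2 mm from the rim, no chamfers; seated tabs reach 58 mm. At each y end a 44 mm high block with a brass nut. Origin: centre of the underside; x away from the robot, y left, turned up to 0.3 rad.
- red_port (a point): Top centre of the brass nut (22 mm wide) on the block with the red ring, at the heater's +y end; 75 mm above the worktop. The gas inlet.
- blue_port (a point): Top centre of the like nut on the block with the blue ring, at the heater's -y end; 75 mm above the worktop. The gas outlet.
- detector: Yellow hand-held leak detector, 51 x 216 x 26 mm, 0.18 kg, lying on its mat. Origin: underside, middle of its length, which runs along its y. Body at y -30 to 108 mm; grip it at the waist, y 4 to 39 mm, 40 mm wide (x), 24 mm high. A thin dark probe runs on to the -y end.
- probe_tip (a point): End of the detector's probe, at (0, -108, 12) mm in the detector's frame.
- mat: Fixed thin grey mat, 100 x 250 x 4 mm (long along its y), the detector's resting place. Origin: centre of its underside.
- beaker: Empty glass beaker, 54 mm across, 70 mm high, a bystander behind the heater. Origin: centre of its underside.
- standard_jar: White jar with red lid, 45 mm across, 78 mm high, a bystander behind the heater. Origin: centre of its underside.
Things that resemble listed ones, but are neither listed nor needed, are in the scene too. What is shaped like the tile_green but brown is not meant.

How it is judged (in metres and radians):
On the way, in this order (a step that is already met when the one before it is completed fails the run):
1. every tile on hand lies flush in its own place (horizontal distance between tile_red and place_red below 0.005 m and angle between the x axis of each of tile_red, tile_blue, tile_yellow, tile_green, tile_orange and the x axis of heater, either way round below 0.06 rad and x of tile_red_dot in the frame of place_red above 0.02 m and z of tile_red in the frame of place_red below 0.003 m and angle between each of tile_red, tile_blue, tile_yellow, tile_green, tile_orange's own z axis and vertical below 0.05 rad and horizontal distance between tile_blue and place_blue below 0.005 m and y of tile_blue_dot in the frame of place_blue above 0.02 m and z of tile_blue in the frame of place_blue below 0.003 m and horizontal distance between tile_yellow and place_yellow below 0.005 m and x of tile_yellow_dot in the frame of place_yellow below -0.02 m and z of tile_yellow in the frame of place_yellow below 0.003 m and horizontal distance between tile_green and place_green below 0.005 m and y of tile_green_dot in the frame of place_green above 0.015 m and z of tile_green in the frame of place_green below 0.003 m and horizontal distance between tile_orange and place_orange below 0.005 m and y of tile_orange_dot in the frame of place_orange below -0.02 m and z of tile_orange in the frame of place_orange below 0.003 m), for 0.2 s.
2. the probe tip is held steady just above the red-ringed nut for 4 s (distance between probe_tip and red_port below 0.022 m and z of probe_tip in the frame of red_port above 0.002 m and linear speed of detector below 0.03 m/s and contact force between detector and heater below 0.5 N), for 4 s.
3. then just above the blue-ringed nut for 4 s (distance between probe_tip and blue_port below 0.022 m and z of probe_tip in the frame of blue_port above 0.002 m and linear speed of detector below 0.03 m/s and contact force between detector and heater below 0.5 N), for 4 s.
At the end, for the whole second after the job is handed in: Every tile on hand is home: origin within 5 mm of its place, axes within 0.06 rad and dot over dot, underside under 3 mm above the recess floor, tilt under 0.05 rad. The detector lies still and flat (under 0.1 rad) on its mat, origin within 45 mm of the mat's centre (all of step 1 and horizontal distance between detector and mat below 0.045 m and z of detector in the frame of mat below 0.01 m and angle between detector's own z axis and vertical below 0.1 rad and linear speed of detector below 0.02 m/s); the robot touches nothing.
It fails at once if the beaker is shifted by more than 3 cm (distance of beaker from where it was at the start of the episode above 0.03 m).
It fails at once if the standard_jar is shifted by more than 3 cm (distance of standard_jar from where it was at the start of the episode above 0.03 m).
Of tile_red, tile_blue, tile_yellow, tile_green, tile_orange only 3 to 5 are there at a start; the rules pass over those that are not, and their reading is None.
At some moment in a run one of tile_red, tile_blue, tile_yellow, tile_green, tile_orange, detector may be knocked a few centimetres aside while the robot is not near it.
Once in a run the grip may slacken for a moment while it holds something.
It also fails if it takes over 210 s, if anything falls off the work surface, if the arm or the gripper's body presses on something with over 40 N, if the wrist force passes 120 N, or if a joint passes its speed limit or range.

ROBOT

A 6-joint arm with a two-finger parallel gripper is mounted at the origin on a cart in front of the work surface, level with it; the furniture and walls round the work are solid. World frame = base frame: x ahead of the robot, y to its left, z up, the work surface at z = 0. Lengths are in mm, angles in degrees, forces in N, time in s.
With the tool pointing down it reaches from about 325 to 925 mm from the base axis. Payload 3.1 kg.
Tool frame: the origin (TCP) lies at the very end of the fingers, on their centre line; the grasp point (between the pads) lies grasp_offset behind it (grasp_offset is the distance from the TCP to the grasp point, in mm); z points along the fingers, y is the line along which they close (so a half turn about z gives the same grasp; the last joint's range is limited). The gripper opens to 85 mm and grips with 20 to 120 N. Pads are 22 mm wide; open, the fingers measure 114 mm over their backs; the gripper's body (76 mm by 85 mm) begins 54 mm behind the grasp point. The pads swing forward as they close: fully open they stand 13 mm farther back than shut.
Start: joints at [-77.762, 12.427, 92.441, -0, 75.132, -6.429], TCP at [200.063, -592.127, 231.3] pointing down, gripper open.
Joint ranges: [-157.48, 157.48], [-44.54, 120.13], [17.64, 146.25], [-64.5, 244.5], [7.68, 150.69], [-147.95, 147.95]. Speed limits (degrees/s): [159.86, 159.86, 180, 180, 180, 180].

INTERFACE

Orientations are given as [roll, pitch, yaw] about the fixed x, y, z axes, in that order (R = Rz(yaw) Ry(pitch) Rx(roll)).
In Python, from station import * gives the robot as it stands. Calls block until the motion is done:
- goto(position, orientation): joint-space move of the TCP to a pose.
- move_l(position, attitude=None, speed=150): straight line of the TCP; attitude=None keeps the orientation; speed is the mean speed in mm/s.
- move_j(angles): joint-space move.
- grip(opening, squeeze=None): finger opening in mm; squeeze is the grip in N (None keeps the last); returns when the fingers have stopped.
- wait(seconds).
- solve_ik(position, orientation): joint angles nearest the present ones, or None.
- get_obs(): the state.
- get_image(name): name is "scene" or "top" or "wrist"; returns the picture (420x560x3 uint8, red, green, blue); there is no depth.
- get_calibration(name): a dict with "fx", "fy", "cx", "cy" (pixels), "R" (3x3) and "t" (3): a world point X has camera coordinates R X + t; the wrist camera has in their place "mount" (4x4, takes a point from camera to tool coordinates, whose origin is the TCP and whose axes are the flange's). Camera axes: x right, y down, z forward; pixel columns grow to the right and rows downward; lengths in mm; the calibration is good to about 2 mm. A picture is of the moment at which its call begins: read the wrist's pose just before it. get_calibration takes no time and is no camera call.
A pose or a line that the arm cannot do raises Unreachable and nothing moves.
- sign_off(): hands the job in; it is judged then, once.
Trained networks look in the newest picture that a camera, given by its name, has taken for a name from the list of things; names that differ only in an ending like _2 or _b are one class to them, and where a whole thing is asked for, a point or a joint stands for the part that bears it (a point fixed in the world has none). Each returns a list of dicts, best first, with "score" (0 to 1); they miss things now and then, are a little off and sometimes report something else, mostly with a low value. They report only what shows in the picture. A call takes as long as a camera call. They do not tell look-alikes from the thing itself.
- spot_in(name, camera): "extent" ([centre column, centre row, width, height] in pixels, round what is visible of it).
- regions_of(name, camera): "region" (420x560 bool, what is visible of it) and "extent" ([centre column, centre row, width, height] in pixels, round what is visible of it).
The state is a dict: "t": time; "joint_pos": joint angles; "qvel": joint speeds; "effort": joint torques, N m; "tcp_pos": TCP position; "ee_rot": TCP orientation; "wrist_force": force on the tool from outside, world axes, zero at the start; "moment": the same for the moment, N m; "grip_width": finger opening in mm; "grip_force": force on a finger pad.
Only numpy, scipy, OpenCV 4.12 (cv2) and the standard library are available. Lean on these libraries where they do the work, as an engineer would, in place of code of your own. Each camera call takes 0.05 s, during which the arm holds its last target. There are 200 camera calls.

## Working session

There is one attempt and no reset: what is moved stays moved. The work goes in short steps, each a Python script; the robot and the scene stay as the last script left them, time stands still between calls to the robot, and variables do not carry over. Pictures are saved under pics/ and viewed, at most 14 in all, crops included, and the job is handed in when it is done.

```bash
ls; mkdir -p pics; python3 - <<'E'
from station import *
import cv2,numpy as np
for c in ["top","scene"]:
    im=get_image(c); cv2.imwrite(f"pics/{c}0.png",im[:,:,::-1]); k=get_calibration(c); print(c,{a:np.round(b,3).tolist() for a,b in k.items()})
print({a:np.round(b,3).tolist() for a,b in get_calibration("wrist").items()})
print(get_obs())
try: print(grasp_offset)
except Exception as e: print(e)
E
```

```text
pics
top {'fx': 475.431, 'fy': 475.431, 'cx': 279.676, 'cy': 208.378, 'R': [[-0.005, -1.0, -0.01], [-0.991, 0.007, -0.135], [0.135, 0.009, -0.991]], 't': [65.343, 556.83, 1136.946]}
scene {'fx': 527.552, 'fy': 527.552, 'cx': 275.594, 'cy': 206.398, 'R': [[-0.806, -0.591, 0.015], [-0.293, 0.378, -0.878], [0.514, -0.713, -0.478]], 't': [492.25, 218.164, 1374.672]}
{'fx': 290.112, 'fy': 290.112, 'cx': 281.204, 'cy': 204.525, 'mount': [[-0.001, -0.963, -0.269, 69.085], [1.0, -0.001, -0.0, -0.457], [-0.0, -0.269, 0.963, -142.378], [0.0, 0.0, 0.0, 1.0]]}
{'t': 0.1, 'joint_pos': array([-7.77610307e+01,  1.24725406e+01,  9.25192373e+01, -3.12703862e-04,
        7.51315547e+01, -6.43060580e+00]), 'qvel': array([-0.00542741, -0.05331435, -0.19582301,  0.01834828, -0.07970703,
       -0.01831784]), 'effort': array([-8.66208684e-04, -3.98074186e+01, -3.04970849e+01, -2.40786458e-04,
        4.17661460e-03, -1.00736614e-05]), 'tcp_pos': array([ 199.91267834, -591.40023077,  230.09813424]), 'ee_rot': array([-1.79877410e+02, -1.35130432e-02,  1.86696412e+01]), 'wrist_force': array([-0.01225213, -0.09062057,  0.27891268]), 'moment': array([-0.02821762,  0.06351982, -0.00451957]), 'grip_force': 0.0, 'grip_width': 85.15626837248163}
18.700000000000003
```

View pics/top0.png

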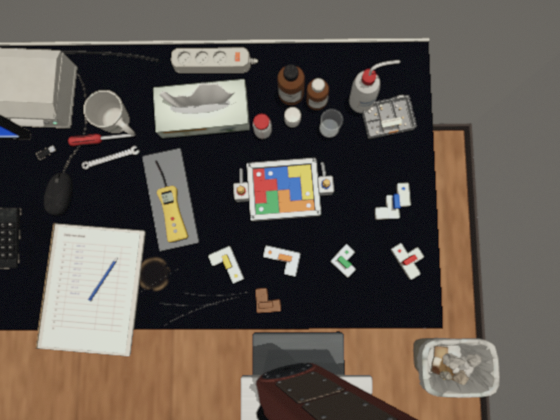

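View pics/scene0.png

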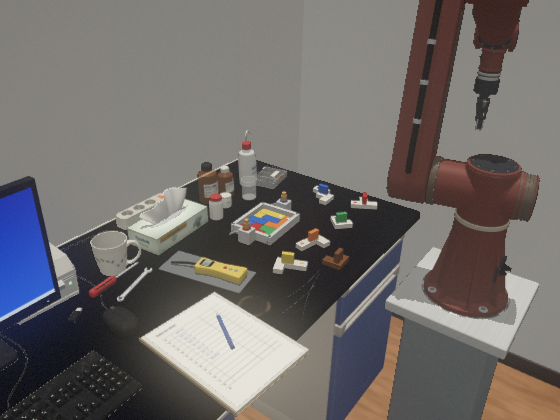

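The top view shows five tiles: yellow (227,264), orange (282,260), green (343,260), red (408,260) and blue (394,203). The brown look-alike is at (268,301). The heater is at (284,190), the detector at (172,205) with its probe pointing up and away, the jar at (262,125) and the beaker at (330,123). Other things that could be confused: the white cap at (292,117) for the jar, and the brown V for the green tile.

```bash
cat > h.py <<'E'
from station import *
import numpy as np, cv2
from scipy.optimize import minimize
from scipy.spatial.transform import Rotation as Ro
B=lambda x0,x1,y0,y1:(x0,x1,y0,y1)
SH={'red':[B(-43,43,-8,18),B(-13,13,-38,18)],
'blue':[B(12,38,-8,48),B(-18,38,-8,18),B(-18,8,-38,18),B(-48,8,-38,-12)],
'yellow':[B(-53,33,-18,8),B(7,33,-18,38)],
'green':[B(-23,33,-18,8),B(-23,3,-18,38)],
'orange':[B(-18,8,-53,33),B(-18,38,7,33)]}
TABX={'yellow','green'}   # tab long along x
PL={'red':(15,55),'blue':(20,-5),'yellow':(25,-55),'green':(-35,35),'orange':(-40,-20)}
DOT={'red':(30,5),'blue':(25,35),'yellow':(-40,-5),'green':(-10,25),'orange':(-5,-40)}
def boxes(n):
    t=B(-17,17,-7,7) if n in TABX else B(-7,7,-17,17)
    return [b+(0,16) for b in SH[n]]+[t+(16,46)]
def tool():
    o=get_obs(); return Ro.from_euler('xyz',o['ee_rot'],degrees=True).as_matrix(),np.array(o['tcp_pos'])
def cam(name):
    """K, R, t with x_cam = R X + t; call just before get_image"""
    c=get_calibration(name)
    K=(c['fx'],c['fy'],c['cx'],c['cy'])
    if name!='wrist': return K,np.array(c['R']),np.array(c['t'])
    M=np.array(c['mount']); Rt,p=tool()
    Rc=Rt@M[:3,:3]; pc=Rt@M[:3,3]+p
    return K,Rc.T,-Rc.T@pc
def proj(C,X):
    K,R,t=C; c=np.atleast_2d(X)@R.T+t
    return np.c_[K[0]*c[:,0]/c[:,2]+K[2],K[1]*c[:,1]/c[:,2]+K[3]]
def unproj(C,uv,z):
    K,R,t=C; d=R.T@np.array([(uv[0]-K[2])/K[0],(uv[1]-K[3])/K[1],1]); o=-R.T@t
    return o+d*(z-o[2])/d[2]
def xf(p,P,z0=0):
    c,s=np.cos(p[2]),np.sin(p[2]); P=np.atleast_2d(P).astype(float)
    return np.c_[p[0]+c*P[:,0]-s*P[:,1],p[1]+s*P[:,0]+c*P[:,1],P[:,2]+z0]
def render(C,bx,p,z0=0):
    m=np.zeros((420,560),np.uint8)
    for x0,x1,y0,y1,za,zb in bx:
        P=[(x,y,z) for x in(x0,x1) for y in(y0,y1) for z in(za,zb)]
        h=cv2.convexHull((proj(C,xf(p,P,z0))*16).round().astype(np.int32).reshape(-1,1,2).clip(-30000,30000))
        cv2.fillConvexPoly(m,h,1,shift=4)
    return m
bl=lambda m,s:cv2.GaussianBlur(m.astype(np.float32),(0,0),s)
def fit(C,bx,mask,p0,z0=0,yaws=None,s=2.0):
    best=None; g=bl(mask,s)
    f=lambda q:float(((bl(render(C,bx,(q[0]*10,q[1]*10,q[2]),z0),s)-g)**2).sum())
    for y in ([p0[2]] if yaws is None else yaws):
        r=None; q=np.array([p0[0]/10,p0[1]/10,y])
        for d in (1.0,.3):
            r=minimize(f,q,method='Nelder-Mead',options=dict(initial_simplex=[q,q+[d,0,0],q+[0,d,0],q+[0,0,.35*d]],xatol=.003,fatol=.05,maxiter=150)); q=r.x
        if best is None or r.fun<best[1]: best=(q,r.fun)
    q=best[0]; p=np.array([q[0]*10,q[1]*10,q[2]]); rd=render(C,bx,p,z0)
    return p,(rd&mask).sum()/max(1,(rd|mask).sum())
LO={'red':(170,10),'orange':(4,20),'yellow':(21,35),'green':(45,85),'blue':(100,130)}
def labels(im):
    h=cv2.cvtColor(im,cv2.COLOR_RGB2HSV); H,S,V=cv2.split(h); out={}
    for n,(a,b) in LO.items():
        hm=((H>=a)|(H<4)) if a>b else (H>=a)&(H<=b)
        out[n]=hm&(S>110)&(V>70)
    return out
def heater(C,im,p0):
    L=labels(im); ns=list(PL)
    near=render(C,[(-62,62,-77,77,12,28)],p0)>0
    near=cv2.dilate(near.astype(np.uint8),np.ones((25,25)))>0
    G=[bl(L[n]&near,2) for n in ns]
    def f(q):
        p=(q[0]*10,q[1]*10,q[2]); s=0
        for n,g in zip(ns,G):
            bx=[(a+PL[n][0],b+PL[n][0],c+PL[n][1],d+PL[n][1],12,12) for a,b,c,d in SH[n]]
            s+=((bl(render(C,bx,p),2)-g)**2).sum()
        return float(s)
    q=np.array([p0[0]/10,p0[1]/10,p0[2]])
    for d in (1.,.3):
        r=minimize(f,q,method='Nelder-Mead',options=dict(initial_simplex=[q,q+[d,0,0],q+[0,d,0],q+[0,0,.3*d]],xatol=.003,fatol=.05,maxiter=150)); q=r.x
    return np.array([q[0]*10,q[1]*10,q[2]]),r.fun
def lit(im): return (im.max(2)>95)
E
cat > a.py <<'E'
from h import *
import json
C=cam('top'); im=get_image('top'); out={}
for n in SH:
    r=regions_of('tile_'+n,'top')
    print(n,[(round(d['score'],2),np.round(d['extent']).tolist()) for d in r[:3]])
px={'yellow':(227,264),'orange':(284,260),'green':(343,260),'red':(408,260),'blue':(394,203)}
for n,c in px.items():
    m=np.zeros((420,560),np.uint8); cv2.circle(m,c,27,1,-1); m=(m&lit(im)).astype(np.uint8)
    X=unproj(C,c,16)
    p,iou=fit(C,boxes(n),m,(X[0],X[1],0),yaws=np.arange(0,6.2,.785),s=1.5)
    out[n]=p.tolist(); print(n,np.round(p,2),round(iou,3))
X=unproj(C,(284,188),12); p,f=heater(C,im,(X[0],X[1],0.0)); out['heater']=p.tolist(); print('heater',p,f)
r=regions_of('detector','top'); print([(round(d['score'],2),np.round(d['extent']).tolist()) for d in r[:2]])
m=r[0]['region'].astype(np.uint8); X=unproj(C,(173,210),12)
p,iou=fit(C,[(-22,22,-30,108,0,26),(-2,2,-108,-30,10,14)],m,(X[0],X[1],0),z0=4,yaws=[-1.5,-1.8,-1.2,1.5],s=1.5); out['detector']=p.tolist(); print('det',p,iou)
tt=unproj(C,(159,163),16);print('tip px',tt,'model',xf(p,[0,-108,12]))
# mat
for u in[(145,154),(180,150),(197,243),(162,250)]: print('mat',np.round(unproj(C,u,4)))
json.dump(out,open('coarse.json','w'))
E
python3 a.py
```

```text
red [(0.72, [408.0, 263.0, 32.0, 37.0]), (0.7, [344.0, 260.0, 19.0, 33.0])]
blue [(0.97, [394.0, 199.0, 34.0, 39.0]), (0.38, [331.0, 125.0, 19.0, 31.0])]
yellow [(0.77, [225.0, 265.0, 31.0, 40.0]), (0.28, [172.0, 210.0, 37.0, 68.0])]
green [(0.98, [271.0, 301.0, 24.0, 24.0]), (0.95, [343.0, 260.0, 18.0, 32.0])]
orange [(0.91, [280.0, 262.0, 33.0, 27.0])]
yellow [4.2888e+02 1.9341e+02 3.9000e-01] 0.961
orange [437.37  50.51   2.91] 0.935
green [427.05 -93.43   3.91] 0.965
red [ 430.1  -254.4     0.53] 0.978
blue [ 574.5  -226.94    4.74] 0.961
heater [6.10763791e+02 5.30966467e+01 7.79712485e-02] 120.38311767578125
[(0.69, [174.0, 212.0, 30.0, 57.0])]
det [585.90598628 342.65999078   1.80124314] 0.7831325301204819
tip px [679.38743214 370.29269139  16.        ] model [[691.05094529 367.32854555  12.        ]]
mat [706. 411.   4.]
mat [716. 320.   4.]
mat [475. 271.   4.]
mat [458. 359.   4.]
```

```bash
cat > b.py <<'E'
from h import *
import json
co=json.load(open('coarse.json')); hp=np.array(co['heater'])
grip(50)
ps=[]
for yaw,dx in ((0,30),(180,-30)):
    goto([hp[0]+dx,hp[1],260],[180,0,yaw]); wait(.3)
    o=get_obs(); print(o['t'],np.round(o['tcp_pos'],2),np.round(o['ee_rot'],2))
    C=cam('wrist'); im=get_image('wrist')
    p,f=heater(C,im,hp); ps.append(p); print('heater',np.round(p,3),f)
    v=im.copy()
    for n in PL:
        for a,b,c,d in SH[n]:
            P=[(x+PL[n][0],y+PL[n][1],12) for x,y in((a,c),(b,c),(b,d),(a,d))]
            cv2.polylines(v,[proj(C,xf(p,P)).round().astype(np.int32)],True,(255,0,255),1)
        cv2.drawMarker(v,tuple(proj(C,xf(p,[PL[n][0]+DOT[n][0],PL[n][1]+DOT[n][1],12]))[0].round().astype(int)),(0,0,0),0,7)
    cv2.imwrite(f'pics/h{yaw}.png',v[:,:,::-1])
co['heater_w']=np.mean(ps,0).tolist(); co['corr']=((np.array(ps[1])-ps[0])[:2]/2).tolist(); print(co['corr'])
json.dump(co,open('coarse.json','w'))
E
python3 b.py; python3 -c "
import cv2,numpy as np
a=cv2.imread('pics/h0.png');b=cv2.imread('pics/h180.png');cv2.imwrite('pics/hh.png',np.hstack([a[:,80:480],b[:,80:480]]))"
```

```text
3.95 [640.79  52.7  259.99] [ 1.8e+02  0.0e+00 -3.0e-02]
heater [6.11149e+02 5.30780e+01 7.10000e-02] 183.26119995117188
6.95 [580.76  53.09 259.96] [-180.   -0.  180.]
heater [6.11533e+02 5.28610e+01 7.20000e-02] 208.8740234375
[0.19229995958795598, -0.10841978190987689]
```

View pics/hh.png

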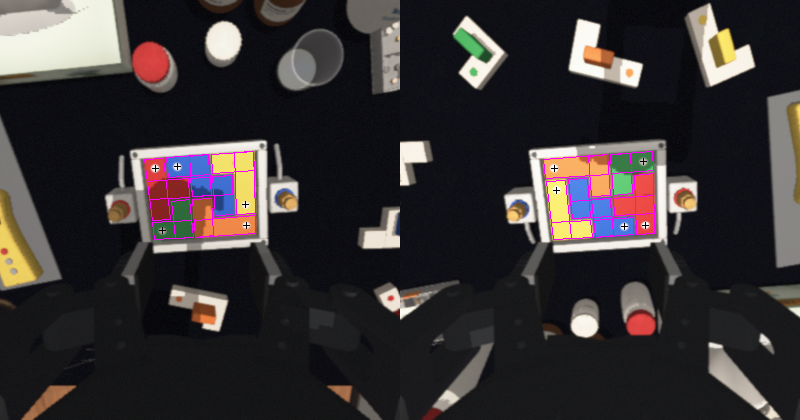

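Both views show the heater with the magenta place outlines and dot marks lying on the paint and dots to about a pixel. The mount error is only about 0.2 mm. Next I pick the first tile and check it close up.

```bash
cat >> h.py <<'E'
import json
def S(a): return np.array2string(np.asarray(a),precision=2,suppress_small=True)
def wrap(a,ref=90): return (a-ref+180)%360-180+ref
def look_tile(n,p,save=None):
    C=cam('wrist'); im=get_image('wrist')
    near=cv2.dilate(render(C,boxes(n),p),np.ones((31,31)))
    m=(near&lit(im)).astype(np.uint8)
    _,lb,st,_=cv2.connectedComponentsWithStats(m); 
    if len(st)>1: m=(lb==1+st[1:,4].argmax()).astype(np.uint8)
    q,iou=fit(C,boxes(n),m,p)
    if save:
        v=im.copy(); c,_=cv2.findContours(render(C,boxes(n),q),0,2); cv2.drawContours(v,c,-1,(255,0,255),1)
        cv2.drawMarker(v,tuple(proj(C,xf(q,[*DOT[n],16]))[0].round().astype(int)),(0,255,255),0,7)
        cv2.imwrite(save,v[:,:,::-1])
    return q,iou
def hover_xy(p,yaw,d=25):
    return [p[0]+d*np.cos(np.radians(yaw)),p[1]+d*np.sin(np.radians(yaw))]
def feasible(xyz,yaw): 
    return solve_ik(list(xyz),[180,0,yaw]) is not None
def yaws_for(n,p,hp):
    """tool yaws for grasp and place, same half turn, both reachable"""
    off=0 if n in TABX else 90; best=None
    for k in (0,180):
        yg=wrap(np.degrees(p[2])+off+k); yp=wrap(np.degrees(hp[2])+off+k)
        X=xf(hp,[*PL[n],0])[0]
        if feasible([p[0],p[1],150],yg) and feasible([X[0],X[1],150],yp):
            c=abs(yg-80)+abs(yp-80)
            if best is None or c<best[0]: best=(c,yg,yp)
    return best[1:]
def pick(n,p,hp,save=None):
    yg,yp=yaws_for(n,p,hp)
    grip(45)
    goto([*hover_xy(p,yg),230],[180,0,yg]); wait(.15)
    q,iou=look_tile(n,p,save); print(n,'look',S(q),'iou',round(iou,3),'t',round(get_obs()['t'],1))
    if iou<.85 or np.hypot(*(q-p)[:2])>40: raise SystemExit('doubtful')
    yg,yp=yaws_for(n,q,hp)
    goto([q[0],q[1],80],[180,0,yg]); move_l([q[0],q[1],20],speed=120)
    grip(5,60); o=get_obs(); print('grip',S(o['grip_width']),S(o['grip_force']))
    move_l([q[0],q[1],150],speed=250)
    o=get_obs(); print('lift',S(o['grip_width']),S(o['tcp_pos']),S(o['ee_rot']))
    return q,yg,yp
E
cat > c.py <<'E'
from h import *
co=json.load(open('coarse.json')); hp=np.array(co['heater_w'])
n='green'; q,yg,yp=pick(n,np.array(co[n]),hp,'pics/g_look.png')
C=cam('wrist'); im=get_image('wrist'); v=im.copy()
c,_=cv2.findContours(render(C,boxes(n),q,130),0,2); cv2.drawContours(v,c,-1,(255,0,255),1)
cv2.imwrite('pics/g2.png',np.hstack([cv2.imread('pics/g_look.png')[:,80:480],v[:,80:480,::-1]]))
json.dump([n,q.tolist(),yg,yp],open('held.json','w')); print(yg,yp)
E
python3 c.py
```

```text
green look [426.61 -93.44   3.95] iou 0.947 t 9.2
grip 12.7 60.57
lift 12.89 [425.35 -92.96 148.62] [-179.87    0.05   46.07]
46.068572082974924 184.08767442553778
```

View pics/g2.png

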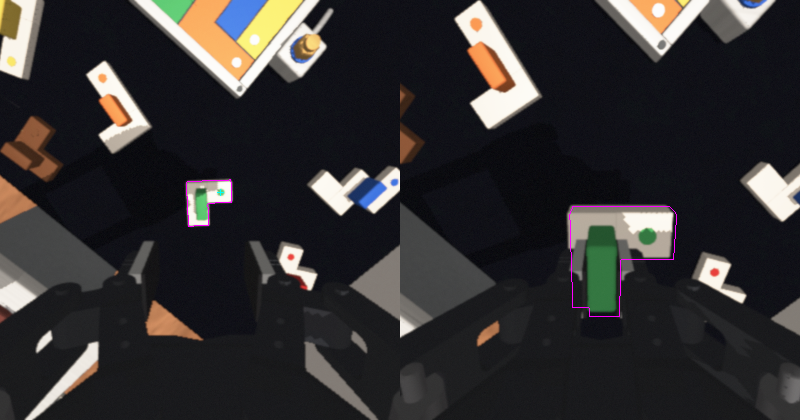

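```bash
cat >> h.py <<'E'
def dotcheck(n,q,yg):
    """held tile: offset (mm, tool frame) of the seen dot from where the grasp predicts it"""
    C=cam('wrist'); Rt,tp=tool(); im=get_image('wrist')
    d=np.degrees(q[2])-yg; yaw=np.arctan2(Rt[1,0],Rt[0,0])
    pq=np.array([tp[0],tp[1],yaw+np.radians(d)]); X=xf(pq,[*DOT[n],16],tp[2]-20)[0]
    u=proj(C,X)[0]; w=np.zeros((420,560),np.uint8); cv2.circle(w,tuple(u.round().astype(int)),22,1,-1)
    L=(labels(im)[n]&(w>0)).astype(np.uint8)
    # drop the tab
    tb=render(C,[boxes(n)[-1]],pq,tp[2]-20); L[cv2.dilate(tb,np.ones((7,7)))>0]=0
    _,_,st,ce=cv2.connectedComponentsWithStats(L)
    if len(st)<2: return None
    i=1+st[1:,4].argmax(); Y=unproj(C,ce[i],X[2])
    return (Rt.T@(Y-X))[:2],int(st[i,4])
def place(n,q,yg,hp,yp,off=(0,0)):
    T=xf(hp,[*PL[n],0])[0][:2]+np.array(off)
    goto([*T,110],[180,0,yp]); wait(.15)
    move_l([*T,54],speed=120); wait(.15)
    f0=get_obs()['wrist_force'].copy()
    def down():
        for z in (48,44,40,37,34.5,32.3):
            pass
            move_l([*Tc,z],speed=50); f=get_obs()['wrist_force']-f0
            if f[2]>10: return z,f
        return 0,f
    ok=False
    for dx,dy in ((0,0),(1.3,0),(-1.3,0),(0,1.3),(0,-1.3),(1.3,1.3),(-1.3,-1.3),(1.3,-1.3),(-1.3,1.3)):
        Tc=T+np.array([dx,dy]); move_l([*Tc,51],speed=50); z,f=down()
        print('  try',(dx,dy),'stop',z,'f',S(f),'z',S(get_obs()['tcp_pos']))
        if z<=34.5: ok=True; break
        move_l([*Tc,51],speed=80)
    if not ok: return False
    o=get_obs(); print('  w',S(o['grip_width'])); grip(27); tp=get_obs()['tcp_pos']; move_l([tp[0],tp[1],110],speed=200)
    return True
def check_all(hp,done,save):
    """look down on the heater, report each seated tile in heater terms"""
    goto([*hover_xy(hp,0,30),260],[180,0,0]); wait(.2)
    for n in done:
        X=xf(hp,[*PL[n],0])[0]; 
    C=cam('wrist'); im=get_image('wrist'); v=im.copy()
    for n in done:
        p=np.array([*xf(hp,[*PL[n],0])[0][:2],hp[2]])
        c,_=cv2.findContours(render(C,boxes(n)[:-1],p,12),0,2); cv2.drawContours(v,c,-1,(255,0,255),1)
        P=np.array([[*DOT[n],16]]); u=proj(C,xf(p,P,12))[0]
        w=np.zeros((420,560),np.uint8); cv2.circle(w,tuple(u.round().astype(int)),9,1,-1)
        L=(labels(im)[n]&(w>0)); L[render(C,[boxes(n)[-1]],p,12)>0]=0
        e=(unproj(C,np.argwhere(L).mean(0)[::-1],28)-xf(p,P,12)[0])[:2] if L.sum()>3 else None
        print('  seated',n,'dot err',None if e is None else S(e),int(L.sum()))
    cv2.imwrite(save,v[120:320,100:460,::-1])
E
cat > d.py <<'E'
from h import *
co=json.load(open('coarse.json')); hp=np.array(co['heater_w'])
n,q,yg,yp=json.load(open('held.json')); q=np.array(q)
print(dotcheck(n,q,yg)); print(place(n,q,yg,hp,yp)); check_all(hp,['green'],'pics/s1.png'); print(get_obs()['t'])
E
python3 d.py; python3 -c "
import cv2;a=cv2.imread('pics/s1.png');cv2.imwrite('pics/s1b.png',cv2.resize(a,None,fx=2,fy=2))"
```

```text
(array([ 0.64497153, -0.30433096]), 186)
  try (0, 0) stop 0 f [-0.2  -1.01  4.96] z [574.69  85.39  33.24]
  w 13.17
True
  seated green dot err [2.23 0.95] 19
19.8583
```

View pics/s1b.png

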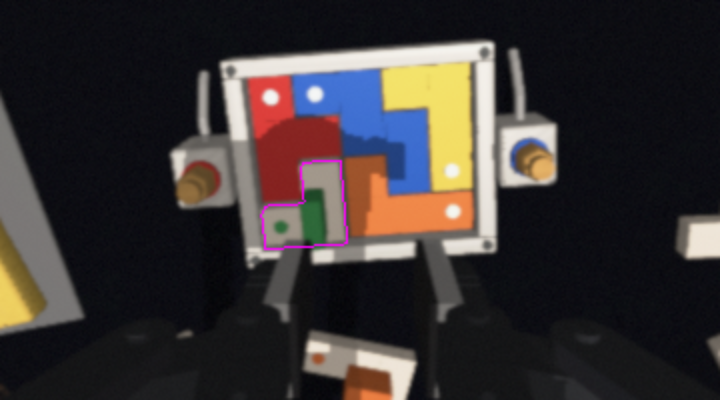

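The picture shows the green tile at (305,210) inside its outline and flush. I now do the other four, stopping on any doubt.

```bash
cat > e.py <<'E'
from h import *
import sys
co=json.load(open('coarse.json')); hp=np.array(co['heater_w'])
for n in sys.argv[1:]:
    q,yg,yp=pick(n,np.array(co[n]),hp); wait(.15)
    d=dotcheck(n,q,yg); print('  dot',d)
    json.dump([n,q.tolist(),yg,yp],open('held.json','w'))
    if get_obs()['grip_width']<8 or (d and np.hypot(*d[0])>4): raise SystemExit('slip?')
    if not place(n,q,yg,hp,yp): raise SystemExit('no fit')
check_all(hp,list(SH),'pics/s2.png'); print(get_obs()['t'])
E
python3 e.py orange blue red yellow; python3 -c "
import cv2;a=cv2.imread('pics/s2.png');cv2.imwrite('pics/s2b.png',cv2.resize(a,None,fx=2,fy=2))"
```

```text
Traceback (most recent call last):
  File "e.py", line 5, in <module>
    q,yg,yp=pick(n,np.array(co[n]),hp); wait(.15)
            ~~~~^^^^^^^^^^^^^^^^^^^^^^
  File "h.py", line 107, in pick
    yg,yp=yaws_for(n,p,hp)
          ~~~~~~~~^^^^^^^^
  File "h.py", line 105, in yaws_for
    return best[1:]
           ~~~~^^^^
TypeError: 'NoneType' object is not subscriptable
[ WARN:0@0.011] global loadsave.cpp:275 findDecoder imread_('pics/s2.png'): can't open/read file: check file path/integrity
Traceback (most recent call last):
cv2.error: OpenCV(4.12.0) /io/opencv/modules/imgproc/src/resize.cpp:4208: error: (-215:Assertion failed) !ssize.empty() in function 'resize'
```

The orange tile needs a turn of about −163°, beyond the last joint's range, so it gets a regrasp on the bench. The others go first.

```bash
python3 e.py blue red yellow; python3 -c "
import cv2;a=cv2.imread('pics/s2.png');cv2.imwrite('pics/s2b.png',cv2.resize(a,None,fx=2,fy=2))"
```

```text
blue look [ 575.52 -227.22    4.75] iou 0.97 t 21.5
grip 12.99 61.6
lift 12.7 [ 574.31 -226.58  148.43] [-179.92    0.14    2.02]
  dot (array([-0.32944168, -1.14701363]), 239)
  try (0, 0) stop 0 f [-0.77  0.02  4.51] z [632.39  49.35  33.46]
  w 12.72
red look [ 430.92 -254.3     0.53] iou 0.961 t 30.6
grip 12.59 61.15
lift 13.01 [ 429.82 -253.46  148.51] [-179.95   -0.14  120.51]
  dot (array([2.1158558 , 0.59575008]), 214)
  try (0, 0) stop 0 f [-0.81  0.3   4.28] z [623.11 109.05  33.35]
  w 12.59
yellow look [430.23 192.66   0.41] iou 0.967 t 40.0
grip 12.68 60.01
lift 13.14 [428.88 192.28 148.52] [-179.98    0.15   23.41]
  dot (array([-3.1899344 , -0.49861985]), 57)
  try (0, 0) stop 0 f [-0.96 -0.41  5.59] z [641.    -0.24  33.26]
  w 12.45
  seated red dot err [1.38 2.09] 38
  seated blue dot err [ 0.94 -1.2 ] 31
  seated yellow dot err [-0.42  0.57] 31
  seated green dot err [2.46 0.78] 18
  seated orange dot err [-0.15 -0.77] 168
48.0667
```

```bash
cat > f.py <<'E'
from h import *
co=json.load(open('coarse.json')); hp=np.array(co['heater_w']); n='orange'; p=np.array(co[n])
yg=np.degrees(p[2])-90; grip(45)
goto([*hover_xy(p,yg),230],[180,0,yg]); wait(.15)
q,iou=look_tile(n,p); print('look',S(q),round(iou,3))
if iou<.85: raise SystemExit
yg=np.degrees(q[2])-90
goto([q[0],q[1],80],[180,0,yg]); move_l([q[0],q[1],20],speed=120); grip(5,60); move_l([q[0],q[1],100],speed=250)
y2=yg-90; D=[450,-50]
goto([*D,100],[180,0,y2]); wait(.1); move_l([*D,20.5],speed=120); wait(.15); print(S(get_obs()['wrist_force']))
grip(45); move_l([*D,120],speed=250)
co[n]=[*D,q[2]-np.pi/2]; json.dump(co,open('coarse.json','w')); print(get_obs()['t'])
E
python3 f.py && python3 e.py orange; python3 -c "
import cv2;a=cv2.imread('pics/s2.png');cv2.imwrite('pics/s2b.png',cv2.resize(a,None,fx=2,fy=2))"
```

```text
look [438.83  49.85   2.92] 0.989
[-4.28  0.66  5.09]
55.175
orange look [449.82 -48.86   1.34] iou 0.948 t 58.2
grip 12.96 60.4
lift 13.08 [448.58 -48.56 148.66] [180.    -0.13 166.7 ]
  dot None
  try (0, 0) stop 0 f [-2.2  -0.45  4.14] z [573.63  30.17  33.27]
  w 12.71
  seated red dot err [1.38 2.03] 35
  seated blue dot err [ 0.78 -0.74] 30
  seated yellow dot err [-0.14  0.57] 31
  seated green dot err [2.28 1.12] 16
  seated orange dot err [1.34 2.49] 32
67.3583
```

View pics/s2b.png

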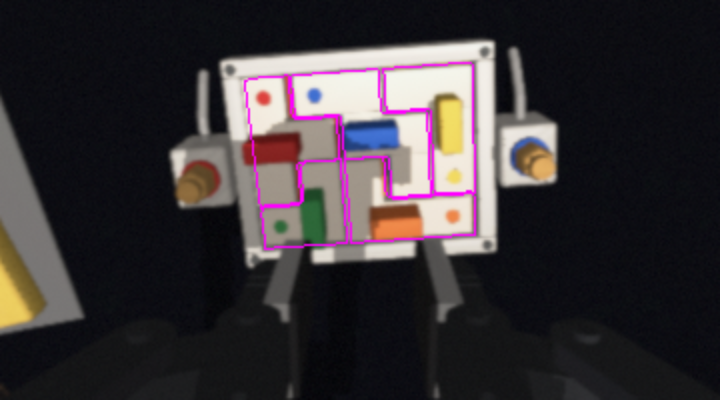

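The picture shows all five tabs and dots in their outlines, flush with the rim. Next I measure both nuts from straight above and look at the detector.

```bash
cat > g.py <<'E'
from h import *
co=json.load(open('coarse.json')); hp=np.array(co['heater_w']); tiles=[]
for s in (1,-1):
    X=xf(hp,[0,s*105,75])[0]
    goto([X[0]-69,X[1],200],[180,0,0]); wait(.2)
    C=cam('wrist'); im=get_image('wrist'); u=proj(C,X)[0]
    H,Sa,V=cv2.split(cv2.cvtColor(im,cv2.COLOR_RGB2HSV)); w=np.zeros((420,560),np.uint8); cv2.circle(w,tuple(u.round().astype(int)),45,1,-1)
    m=((H>=11)&(H<=28)&(Sa>80)&(V>90)&(w>0)).astype(np.uint8); _,lb,st,ce=cv2.connectedComponentsWithStats(m); i=1+st[1:,4].argmax()
    Y=unproj(C,ce[i],75); rel=Ro.from_euler('z',-hp[2]).as_matrix()@(Y-[hp[0],hp[1],0])
    print('nut',S(Y),'heater frame',S(rel),'size mm',S(st[i,2:4]*(C[1]@Y+C[2])[2]/290),S(ce[i]))
    co['red_port' if s>0 else 'blue_port']=Y.tolist(); cx,cy=u.round().astype(int); tiles.append(cv2.resize(im[max(0,cy-60):cy+60,cx-70:cx+70],(280,240))[:,:,::-1])
d=co['detector']; yaw=np.degrees(d[2])-90
goto([*hover_xy(d,yaw,20),320],[180,0,yaw]); wait(.2)
C=cam('wrist'); im=get_image('wrist'); r=regions_of('detector','wrist'); print([(round(a['score'],2),S(a['extent'])) for a in r[:2]])
m=r[0]['region'].astype(np.uint8); bx=[(-22,22,-30,108,0,26)]
H,Sa,V=cv2.split(cv2.cvtColor(im,cv2.COLOR_RGB2HSV)); 
near=cv2.dilate(render(C,bx,d,4),np.ones((41,41)))
my=((H>=18)&(H<=34)&(Sa>110)&(V>70)&(near>0)).astype(np.uint8); my=cv2.morphologyEx(my,cv2.MORPH_CLOSE,np.ones((13,13)))
p,iou=fit(C,bx,my,d,z0=4); print('det',S(p),iou)
v=im.copy(); c,_=cv2.findContours(render(C,bx+[(-2,2,-108,-30,10,14)],p,4),0,2); cv2.drawContours(v,c,-1,(255,0,255),1)
cv2.imwrite('pics/det.png',np.hstack([v[:,60:500,::-1],cv2.resize(np.vstack(tiles),(245,420))]))
co['detector_w']=p.tolist(); json.dump(co,open('coarse.json','w')); print(get_obs()['t'])
E
python3 g.py
```

```text
nut [603.88 157.77  75.  ] heater frame [  0.03 105.07  75.  ] size mm [17.91 20.59] [280.75 126.12]
nut [618.79 -51.74  75.  ] heater frame [  -0.03 -104.97   75.  ] size mm [16.87 19.53] [283.93 123.34]
[(0.8, '[283.5 177.6  29.3 138.2]'), (0.42, '[470.2 206.9 176.3 108. ]')]
det [589.8  343.21   1.81] 0.7494296577946769
71.2417
```

View pics/det.png

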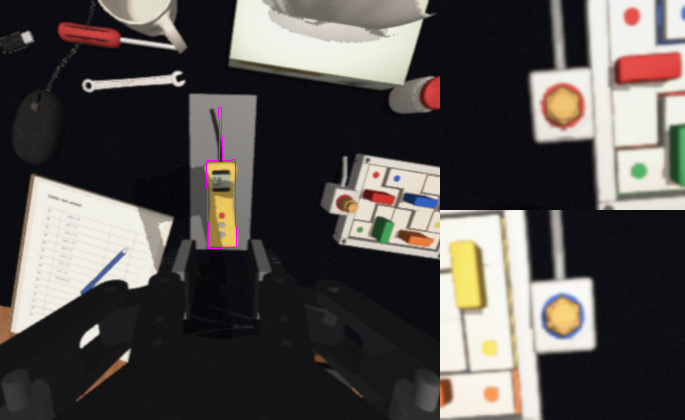

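```bash
python3 -c "
import cv2;a=cv2.imread('pics/det.png');cv2.imwrite('pics/detz.png',cv2.resize(a[90:260,170:280],None,fx=3.5,fy=3.5,interpolation=cv2.INTER_CUBIC))"
```

```text
(no output)
```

View pics/detz.png

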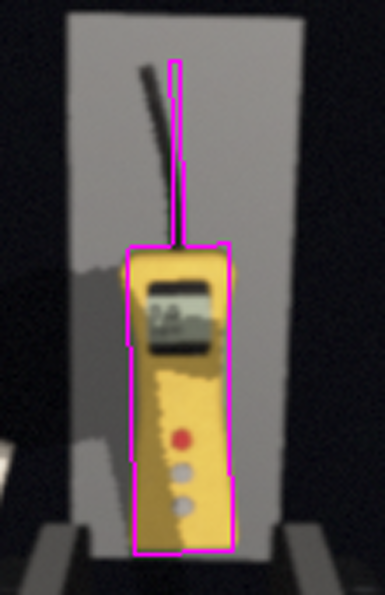

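The zoom shows the body outline fitting, with the probe leaving at (177,245) and curving left to (148,66). That is about 11 mm from the nominal straight line, so I aim midway, which suits both readings. I grasp it now and test over the red nut.

```bash
cat > i.py <<'E'
from h import *
co=json.load(open('coarse.json')); hp=np.array(co['heater_w']); d=np.array(co['detector_w'])
yaw=np.degrees(d[2])-90; G=xf(d,[0,21,0])[0][:2]
grip(70); goto([*G,90],[180,0,yaw]); move_l([*G,6],speed=100); grip(30,70); o=get_obs(); print('grip',S(o['grip_width']),S(o['grip_force']))
move_l([*G,140],speed=120); wait(.2); o=get_obs(); print('lift',S(o['grip_width']),S(o['tcp_pos']),S(o['wrist_force']))
hy=np.degrees(hp[2]); c,s=np.cos(hp[2]),np.sin(hp[2]); D=np.array([c,s]); Lf=np.array([-s,c])
P=np.array(co['red_port'])[:2]; T=P-129*D-5*Lf
goto([*T,140],[180,0,hy]); wait(.2); move_l([*T,90],speed=80); wait(.2)
o=get_obs(); print(o['t'],S(o['tcp_pos']),S(o['grip_width']))
C=cam('top'); im=get_image('top'); tip=[*(T+129*D),100]; print('tip px',S(proj(C,tip)),'port px',S(proj(C,co['red_port'])))
a=cv2.resize(im[130:290,180:340],(560,560),interpolation=cv2.INTER_CUBIC); cv2.imwrite('pics/red.png',a[:,:,::-1])
C=cam('scene'); im=get_image('scene'); print('scene tip',S(proj(C,tip)),'port',S(proj(C,co['red_port'])))
cv2.imwrite('pics/reds.png',cv2.resize(im[170:310,170:330],None,fx=4,fy=4,interpolation=cv2.INTER_CUBIC)[:,:,::-1])
E
python3 i.py
```

```text
grip 37.81 71.74
lift 37.53 [568.87 337.88 138.89] [-0.82  0.22 -0.15]
77.5333 [476.24 143.68  90.77] 37.52
tip px [[240.82 185.32]] port px [[239.69 187.38]]
scene tip [[246.64 210.22]] port [[245.75 218.42]]
```

View pics/red.png

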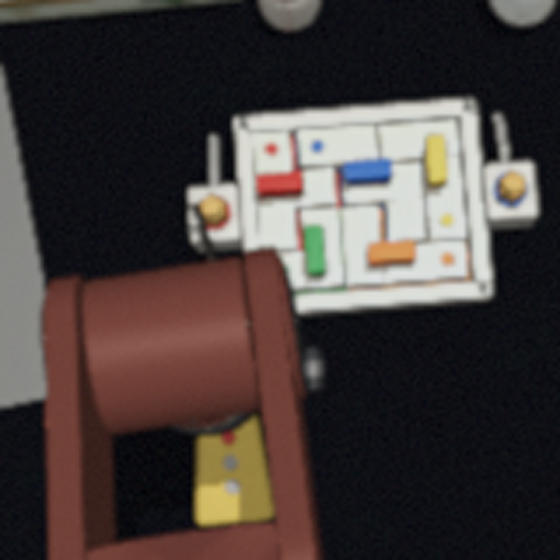

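View pics/reds.png

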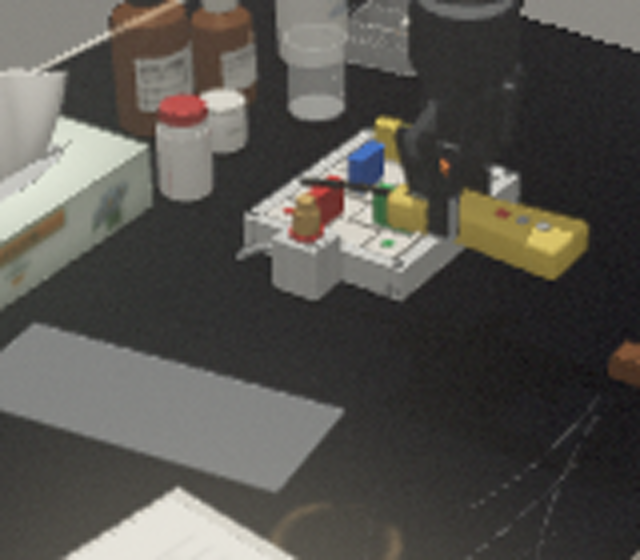

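```bash
python3 - <<'E'
from h import *
from scipy.optimize import least_squares
co=json.load(open('coarse.json')); hp=co['heater_w']
A=cam('top');B_=cam('scene')
f=lambda X:np.r_[proj(A,X)[0]-[234.9,189.4],proj(B_,X)[0]-[245.8,215.5]]
r=least_squares(f,[604,158,90]); print(S(r.x),S(r.fun),S(co['red_port']))
print(S(get_obs()['tcp_pos']),S(get_obs()['ee_rot']),get_obs()['t'])
E
```

```text
[595.87 167.45  91.94] [ 0.03  0.05 -0.08 -0.02] [603.88 157.77  75.  ]
[476.03 143.63  90.58] [-180.     -0.07    4.09] 77.6333
```

Triangulation puts the visible tip 15 mm left of, 8 mm behind and 8 mm below the stated point. I hold at a pose that satisfies both readings with margin, then again at the nominal one.

```bash
cat > j.py <<'E'
from h import *
co=json.load(open('coarse.json')); hp=np.array(co['heater_w'])
def hold(s,m):
    wait(.3); f0=get_obs()['wrist_force'].copy()
    for _ in range(5):
        wait(s/5); o=get_obs()
        if abs(o['grip_width']-37.5)>1.5: print('GRIP?',o['grip_width'])
    print(m,round(o['t'],1),S(o['tcp_pos']),S(o['wrist_force']-f0),S(o['grip_width']))
for c in ('red','blue'):
    T=np.array(co[c+'_port'])+[-125.3,-14.3,4.3]
    if c=='blue':
        tp=get_obs()['tcp_pos']; move_l([tp[0],tp[1],140],speed=100); move_l([T[0],T[1],140],speed=150)
    move_l([T[0],T[1],92],speed=80); move_l(list(T),speed=30); hold(4.8,c)
    move_l(list(T+[-2.9,5.1,0]),speed=15); hold(4.8,c)
im=get_image('top'); a=cv2.resize(im[130:290,240:400],(420,420),interpolation=cv2.INTER_CUBIC)
C=cam('top'); print(S(proj(C,co['blue_port'])))
i2=get_image('scene'); b=cv2.resize(i2[160:265,200:330],None,fx=4,fy=4,interpolation=cv2.INTER_CUBIC)[:420,:]
cv2.imwrite('pics/blue.png',np.hstack([a,b[:,:380]])[:,:,::-1])
E
python3 j.py
```

```text
red 83.5 [478.58 143.47  79.3 ] [ 0.34  0.83 -0.05] 37.6
red 89.2 [475.67 148.59  79.29] [-0.03  1.32 -0.06] 37.28
blue 97.9 [493.49 -66.04  79.3 ] [ 0.45  0.03 -1.26] 37.77
blue 103.6 [490.59 -60.93  79.29] [-0.99  0.92  0.68] 37.62
[[326.6  180.68]]
```

View pics/blue.png

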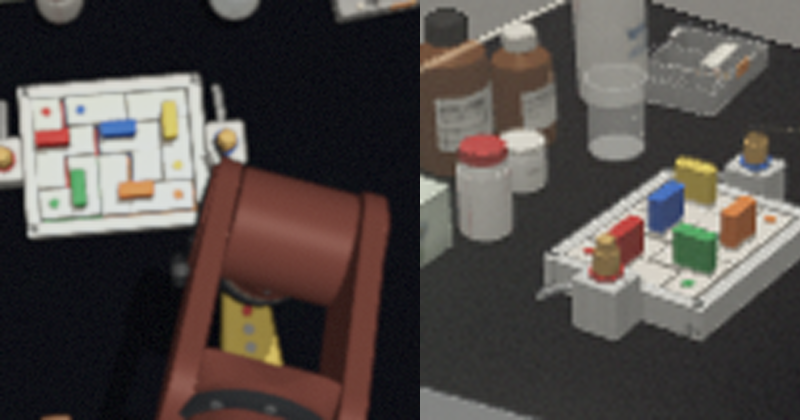

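The tiles are all still in place. The blue nut is at (227,140) in the left panel, but the probe is hidden by the arm there and the scene crop cut it off. I take one wider scene crop.

```bash
python3 - <<'E'
from h import *
co=json.load(open('coarse.json')); C=cam('scene'); i2=get_image('scene'); u=proj(C,co['blue_port'])[0]; o=get_obs()
tp=o['tcp_pos']; hp=co['heater_w']; D=np.array([np.cos(hp[2]),np.sin(hp[2]),0]); n=tp+129*D+[0,0,10]
x,y=int(u[0])-50,int(u[1])-50; print(S(u),S((u-[x,y])*5),'nominal tip',S((proj(C,n)[0]-[x,y])*5),o['t'],S(np.array(n)-co['blue_port']))
cv2.imwrite('pics/blue2.png',cv2.resize(i2[y:y+110,x:x+140],None,fx=5,fy=5,interpolation=cv2.INTER_CUBIC)[:,:,::-1])
E
```

```text
[283.35 191.3 ] [251.75 251.51] nominal tip [251.68 231.4 ] 103.725 [ 0.44  0.   14.28]
```

View pics/blue2.png

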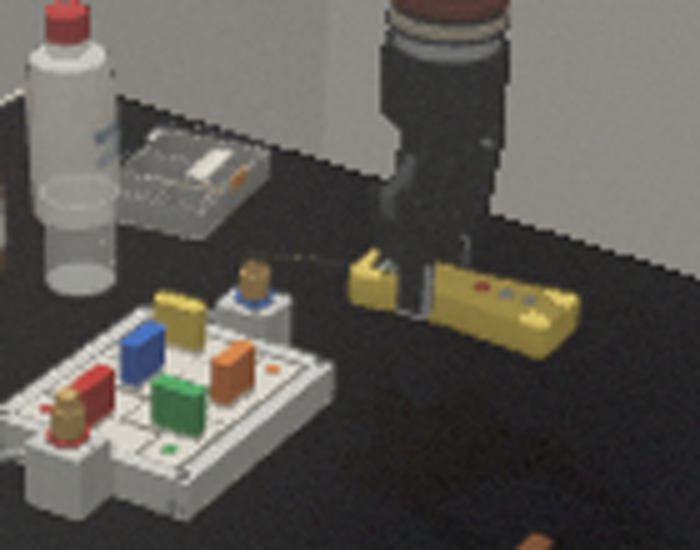

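The probe runs from (345,264) to about (260,255), right at the top of the blue nut at (255,263), clear of it and with no contact force. Now I lay the detector back.

```bash
cat > k.py <<'E'
from h import *
co=json.load(open('coarse.json')); hp=np.array(co['heater_w']); d=np.array(co['detector_w'])
yaw=np.degrees(d[2])-90; G=xf(d,[0,21,0])[0][:2]
tp=get_obs()['tcp_pos']; move_l([tp[0],tp[1],150],speed=100)
goto([*G,150],[180,0,yaw]); wait(.2); move_l([*G,25],speed=100); move_l([*G,7],speed=30); wait(.3)
print(S(get_obs()['tcp_pos']),S(get_obs()['wrist_force'])); grip(65); wait(.2); move_l([*G,150],speed=120)
check_all(hp,list(SH),'pics/fin.png')
goto([420,-100,280],[180,0,0]); wait(.3)
C=cam('top'); im=get_image('top'); r=regions_of('detector','top'); print([(round(a['score'],2),S(a['extent'])) for a in r[:1]])
P=xf(d,[[0,-108,12],[0,108,12],[0,0,12]],4); print(S(proj(C,P)),get_obs()['t'])
a=cv2.resize(im[110:260,130:350],None,fx=2.6,fy=2.6); cv2.imwrite('pics/fin2.png',a[:,:,::-1])
b=cv2.imread('pics/fin.png'); a=a[:,:,::-1]; b=cv2.resize(b,(360,200)); o=np.zeros((600,max(a.shape[1],360),3),np.uint8); o[:390,:a.shape[1]]=a[:390]; o[395:595,:360]=b; cv2.imwrite('pics/fin3.png',o)
E
python3 k.py
```

```text
[568.96 337.95   7.52] [-3.82 -0.97  4.86]
  seated red dot err [1.22 2.14] 32
  seated blue dot err [ 1.15 -1.2 ] 28
  seated yellow dot err [-0.12  0.76] 31
  seated green dot err [2.43 0.97] 16
  seated orange dot err [1.37 2.6 ] 32
[(0.74, '[174.4 201.6  32.5  76.6]')]
[[159.58 157.19]
 [177.93 238.84]
 [168.65 197.53]] 113.5667
```

View pics/fin3.png

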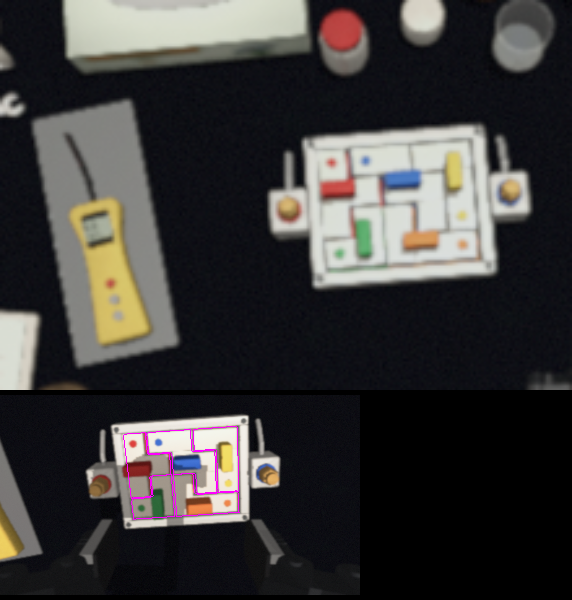

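```bash
python3 -c "
from station import *
print(sign_off())"
```

```text
the job is handed in; nothing more can be done
None
```

I handed the job in at about 114 s. All five tiles are flush in their places, the probe was held over the red and then the blue nut, and the detector is back flat on its mat; the real tip curves about 12 mm off the stated point, so I aimed each hold to suit both readings. `sign_off()` returned no verdict.

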